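# Find and open the empty well of a block heater

### The job

One of the four wells in this block heater has no metal block in it, and its cover rocks. Gently press the covers with the fingertips, one after another and near an end, until you find the one that rocks, then push it until it stands steeply open, at least 60 degrees, and leave it so with your hand clear. Never force a cover that is firm, pick nothing up, and leave the beaker, bottle and jar where they stand.

Things in the scene. Friction and masses are not known exactly. Their poses are not given: they have to be found in the camera images.
- heater: white block heater, fixed, 250 (x) by 380 (y) by 85 mm high. Origin on the bench under the middle of the row of wells; x runs front to rear (front at -120 mm), z up. Wells at x 0, y +135, +45, -45, -135 mm (covers 1 to 4), each 120 (x) by 70 (y), 75 mm deep, 20 mm walls between. Three hold a sprung metal block just under the cover: firm to 8 N, giving 4 mm at most; one, varying, has none: its cover rocks.
- cover_1_mid (a point): centre of the top face of cover 1, flush with the heater's top (85 mm above the bench) when closed. Steel plate 116 (x) by 66 (y) by 6 mm, with a blue dot to press 45 mm to either side of the middle (x = -45 and +45 mm); axes as the heater's when closed, turning with the cover. All four look the same. Pressing at the middle, over the pivot, shows nothing.
- cover_1 (a joint): tilt about a pivot along the heater's y axis through the cover's middle, 3 mm under its top face, rad. 0 closed and flush; positive: rear (+x) end down, front end up; negative: front end down, rear end up; stops at -1.4 and +1.4. A free cover gives way to about 2 to 3 N on a blue dot, sinks at whichever end is pressed, and stays at the angle where it is left (balanced, stiff pivot).
- cover_2_mid (a point): centre of the top face of cover 2, flush with the heater's top (85 mm above the bench) when closed. Steel plate 116 (x) by 66 (y) by 6 mm, with a blue dot to press 45 mm to either side of the middle (x = -45 and +45 mm); axes as the heater's when closed, turning with the cover. All four look the same. Pressing at the middle, over the pivot, shows nothing.
- cover_2 (a joint): tilt about a pivot along the heater's y axis through the cover's middle, 3 mm under its top face, rad. 0 closed and flush; positive: rear (+x) end down, front end up; negative: front end down, rear end up; stops at -1.4 and +1.4. A free cover gives way to about 2 to 3 N on a blue dot, sinks at whichever end is pressed, and stays at the angle where it is left (balanced, stiff pivot).
- cover_3_mid (a point): centre of the top face of cover 3, flush with the heater's top (85 mm above the bench) when closed. Steel plate 116 (x) by 66 (y) by 6 mm, with a blue dot to press 45 mm to either side of the middle (x = -45 and +45 mm); axes as the heater's when closed, turning with the cover. All four look the same. Pressing at the middle, over the pivot, shows nothing.
- cover_3 (a joint): tilt about a pivot along the heater's y axis through the cover's middle, 3 mm under its top face, rad. 0 closed and flush; positive: rear (+x) end down, front end up; negative: front end down, rear end up; stops at -1.4 and +1.4. A free cover gives way to about 2 to 3 N on a blue dot, sinks at whichever end is pressed, and stays at the angle where it is left (balanced, stiff pivot).
- cover_4_mid (a point): centre of the top face of cover 4, flush with the heater's top (85 mm above the bench) when closed. Steel plate 116 (x) by 66 (y) by 6 mm, with a blue dot to press 45 mm to either side of the middle (x = -45 and +45 mm); axes as the heater's when closed, turning with the cover. All four look the same. Pressing at the middle, over the pivot, shows nothing.
- cover_4 (a joint): tilt about a pivot along the heater's y axis through the cover's middle, 3 mm under its top face, rad. 0 closed and flush; positive: rear (+x) end down, front end up; negative: front end down, rear end up; stops at -1.4 and +1.4. A free cover gives way to about 2 to 3 N on a blue dot, sinks at whichever end is pressed, and stays at the angle where it is left (balanced, stiff pivot).
- beaker: glass beaker, 70 mm across, 90 mm tall, standing on the bench left (+y) of the heater; origin under its centre. Leave alone.
- bottle: amber bottle with a blue cap, 60 mm across, 130 mm tall, standing on the bench right (-y) of the heater; origin under its centre. Leave alone.
- jar: small white jar with a red cap, 32 mm across, 45 mm tall, standing on the heater's top behind (+x of) the covers; origin under its centre. Leave alone.

How it is judged:
By the outcome, as a careful person would: the job done as asked, in the order asked, and still so for the second after the job is handed in, with the robot touching nothing.
It also fails if it takes over 45 s, if anything falls off the work surface, if the arm or the gripper's body presses on something with over 40 N, if the wrist force passes 120 N, or if a joint passes its speed limit or range.

### The arm

A 6-joint arm with a two-finger parallel gripper is mounted at the origin on the work surface. World frame = base frame: x ahead of the robot, y to its left, z up, the work surface at z = 0. Lengths are in mm, angles in rad, forces in N, time in s.
With the tool pointing down it reaches from about 400 to 925 mm from the base axis. Payload 12.5 kg.
Tool frame: the origin (TCP) lies at the centre of the arm's flange, where the gripper is bolted on; the fingertips stand 190 mm ahead of it and the grasp point (between the pads) lies 171 mm ahead of it; z points along the fingers, y is the line along which they close (so a half turn about z gives the same grasp; the last joint's range is limited). The gripper opens to 95 mm and grips with 3 to 60 N. Pads are 20 mm wide; open, the fingers measure 119 mm over their backs; the gripper's body (75 mm by 180 mm) begins 59 mm behind the grasp point.
Start: joints at [1.165, 0.491, 1.559, -0, 1.092, -0.106], TCP at [184.557, 597.13, 404.761] pointing down, gripper open.
Joint ranges: [-3.1, 3.1], [-0.84, 2.19], [0.05, 2.79], [-1.13, 4.28], [0.06, 2.93], [-2.69, 2.69]. Speed limits (rad/s): [2.22, 2.22, 2.79, 3.14, 3.14, 3.14].

### API

Orientations are given as [roll, pitch, yaw] about the fixed x, y, z axes, in that order (R = Rz(yaw) Ry(pitch) Rx(roll)).
In Python, from cell import env, read_camera, search_frame, cut_out gives the robot as it stands. The module is installed in compiled form; this text tells all that it offers.
- The arm moves only by the tool move_arm, never from a script. Its argument "commands" is a list of rows, each a list of 3 entries, a list of its own where there are three numbers: the shift along the world's x, y, z normalised to -1 to 1, where 1 is 0.03 m, then the turn about the world's z normalised to -1 to 1, where 1 is 0.08 rad, then the opening, from -1 (shut) to 1 (fully open), so that 0 is half open. A call has 1 to 20 rows; each row shifts and turns the commanded pose from where the row before left it; what a row does not reach is not made up. A row lasts 1/12 s, in which the tool goes at most 41.7 mm and 7.16 degrees, less where a joint would pass 70% of its speed; a pose out of reach is approached as far as the arm can. A call with a number of a shift or a turn outside -1 to 1 is refused whole. A call with a gripper value outside its range is refused whole. The fingers move at their own pace and stop on an object; the grip force is fixed at half the most. Time passes only in rows, so rows that do not move let the fingers close. It gives the time, the measured TCP pose, the force, the opening and the grip force at its end, in the units of the state.
- env.state(): the state, without advancing time (a new reading comes with each control period).
- read_camera(name): name is "scene" or "top"; returns a dict with "image" (384x512x3 uint8, red, green, blue), "fx", "fy", "cx", "cy" (pixels), "rvec" (rotation vector, rad) and "tvec" (3), from world to camera coordinates, as OpenCV has them. Camera axes: x right, y down, z forward; pixel columns grow to the right and rows downward; lengths in mm; the calibration is good to about 2 mm. A picture is of the moment at which its call begins. There is no depth.
- env.job_done(): hands the job in; it is judged then, once.
Trained networks look in a picture, given as the dict that the camera call returned (one of the last four; its "shot" number tells which), for a name from the list of things; names that differ only in an ending like _2 or _b are one class to them, and where a whole thing is asked for, a point or a joint stands for the part that bears it (a point fixed in the world has none). Each returns a list of dicts, best first, with "confidence" (0 to 1); they miss things now and then, are a little off and sometimes report something else, mostly with a low value. They report only what shows in the picture. A call takes as long as a camera call.
- search_frame(thing, picture): "at" ([column, row] in pixels, amid what is visible of it).
- cut_out(thing, picture): "region" (384x512 bool, what is visible of it) and "at" ([column, row] in pixels, amid what is visible of it).
The state is a dict: "t": time; "joints": joint angles; "qvel": joint speeds; "tau": joint torques, N m; "eef_pos": TCP position; "tcp_rot": TCP orientation; "ft_force": force on the tool from outside, world axes, zero at the start; "moment": the same for the moment, N m; "opening": opening from 0.0 (shut) to 1.0 (fully open); "grip_force": force on a finger pad.
Only numpy, scipy, OpenCV 4.12 (cv2) and the standard library are available. Lean on these libraries where they do the work, as an engineer would, in place of code of your own. Each camera call takes 0.05 s, during which the arm holds its last target. There are 200 camera calls.

## Working session

There is one attempt and no reset: what is moved stays moved. The work goes in short steps, Python scripts to look and compute and a tool call to move; the robot and the scene stay as the last step left them, time stands still between calls to the robot, and variables do not carry over. Pictures are saved under pics/ and viewed, at most 10 in all, crops included, and the job is handed in when it is done.

Besides the shell and the picture viewer there is one more tool, called after "Call:" as name([rows], argument=value, ...), one row to a line, values as JSON. move_arm: Moves the arm, as the interface text tells. Its arguments: {"type":"object","properties":{"commands":{"type":"array","items":{"type":"array"}}},"required":["commands"]}

```bash
mkdir -p pics
cat > h.py <<'E'
import numpy as np, cv2
from cell import env, read_camera, search_frame, cut_out
def ray(p,px,z):
    K=np.array([[p['fx'],0,p['cx']],[0,p['fy'],p['cy']],[0,0,1]]);R=cv2.Rodrigues(np.array(p['rvec'],float))[0];t=np.array(p['tvec'],float).ravel()
    d=R.T@np.linalg.inv(K)@[px[0],px[1],1];c=-R.T@t
    return c+d*(z-c[2])/d[2]
def save(p,n): cv2.imwrite('pics/'+n,cv2.cvtColor(p['image'],cv2.COLOR_RGB2BGR))
E
python3 - <<'E'
from h import *
s=env.state();print(s['t'],s['eef_pos'],s['tcp_rot'],s['ft_force'],s['opening'])
for n in ('top','scene'):
    p=read_camera(n);save(p,n+'0.png')
    for th,z in (('cover_1_mid',85),('heater',85),('beaker',45),('bottle',130),('jar',130)):
        for r in search_frame(th,p)[:5]: print(n,th,np.round(r['at']),round(r['confidence'],2),ray(p,r['at'],z).round())
E
```

```text
0.0 [184.54426687 597.09069781 404.15825042] [-3.14047653e+00 -7.51526403e-05  2.84179400e+00] [-0.40634008 -0.73408907 -0.45161604] 0.999200229672647
top cover_1_mid [177. 168.] 0.63 [590. 148.  85.]
top heater [240. 175.] 0.78 [578.  21.  85.]
top heater [264. 182.] 0.46 [565. -28.  85.]
top beaker [110. 194.] 0.92 [539. 293.  45.]
top beaker [265. 184.] 0.41 [564. -30.  45.]
top bottle [393. 178.] 0.88 [ 573. -271.  130.]
top jar [294. 129.] 0.67 [665. -83. 130.]
scene cover_1_mid [314. 203.] 0.73 [599. 149.  85.]
scene heater [260. 210.] 0.68 [621.  23.  85.]
scene beaker [365. 192.] 0.78 [524. 285.  45.]
scene beaker [314. 205.] 0.63 [568. 155.  45.]
scene bottle [129. 204.] 0.93 [ 642. -266.  130.]
scene bottle [278. 199.] 0.2 [627.  63. 130.]
scene jar [210. 217.] 0.61 [681. -81. 130.]
```

```bash
python3 -c "
import cv2,numpy as np
a=[cv2.imread('pics/%s0.png'%n) for n in('top','scene')]
cv2.imwrite('pics/both.png',cv2.resize(np.vstack(a),(800,1200))[:600]);"
```

```text
(no output)
```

View pics/top0.png

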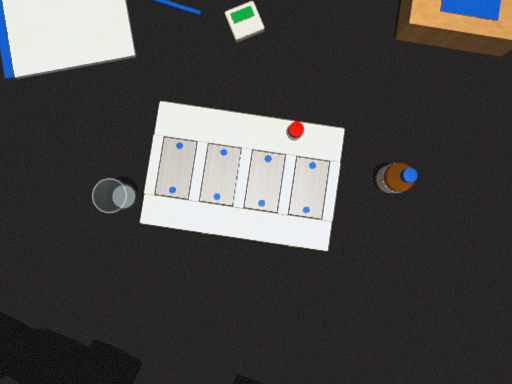

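View pics/scene0.png

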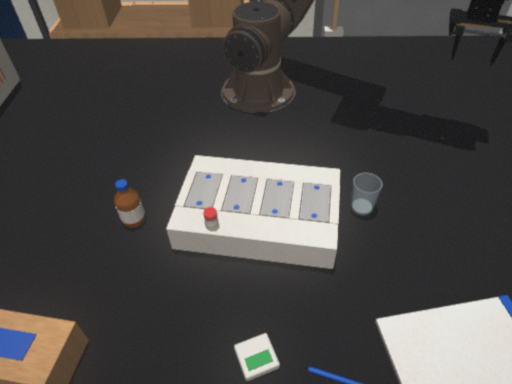

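The top view shows the heater slightly turned. Cover 1 is at left (177,168) and cover 4 at right (309,187), each with two blue dots. The jar is at (295,130), behind cover 3, the beaker at (112,195) and the bottle at (398,178). The scene view agrees. Next I'll fit the heater pose to the blue dots.

Run:
```python
from h import *
from scipy.optimize import least_squares
obs=[]
for n in ('top','scene'):
    p=read_camera(n);im=p['image'].astype(int)
    m=((im[...,2]-im[...,0]>60)&(im[...,2]-im[...,1]>40)).astype(np.uint8)
    N,_,st,c=cv2.connectedComponentsWithStats(m)
    w=np.array([ray(p,c[i],85)[:2] for i in range(1,N) if 4<=st[i,4]<=90])
    obs.append(w)
mod=np.array([[sx,y] for y in (135,45,-45,-135) for sx in (-45,45)],float)
T=lambda v:mod@np.array([[np.cos(v[2]),np.sin(v[2])],[-np.sin(v[2]),np.cos(v[2])]])+v[:2]
for n,w in zip(('top','scene'),obs):
    f=lambda v:np.array([min(np.linalg.norm(w-q,axis=1)) for q in T(v)])
    r=least_squares(f,[575,0,-.13],loss='soft_l1',f_scale=5,diff_step=1e-4);print(n,r.x,f(r.x).round(1))
    print(T(r.x).round(0).tolist())
```

```text
top [ 5.74944533e+02  9.60643554e-01 -1.36653499e-01] [15.2 15.4 15.6 15.4 15.3 15.2 15.1 15.5]
[[549.0, 141.0], [638.0, 129.0], [536.0, 52.0], [626.0, 39.0], [524.0, -37.0], [613.0, -50.0], [512.0, -127.0], [601.0, -139.0]]
scene [ 5.74830130e+02  1.15764361e+00 -1.34597410e-01] [17.3 17.4 16.8 17.  17.1 16.8 17.2 17.5]
[[548.0, 141.0], [638.0, 129.0], [536.0, 52.0], [625.0, 40.0], [524.0, -37.0], [613.0, -49.0], [512.0, -127.0], [601.0, -139.0]]
```

Run:
```python
from h import *
mod=np.array([[sx,y] for y in (135,45,-45,-135) for sx in (-45,45)],float)
for n in ('top','scene'):
    p=read_camera(n);im=p['image'].astype(int)
    m=((im[...,2]-im[...,0]>60)&(im[...,2]-im[...,1]>40)).astype(np.uint8)
    N,_,st,c=cv2.connectedComponentsWithStats(m)
    w=np.array([ray(p,c[i],85)[:2] for i in range(1,N) if 4<=st[i,4]<=90])
    v=np.array([575,1,-.135])
    for k in range(15):
        C,S=np.cos(v[2]),np.sin(v[2]);q=mod@np.array([[C,S],[-S,C]])+v[:2]
        tgt=np.array([w[np.argmin(np.linalg.norm(w-a,axis=1))] for a in q])
        mu=tgt.mean(0);d=tgt-mu
        th=np.arctan2((mod[:,0]*d[:,1]-mod[:,1]*d[:,0]).sum(),(mod*d).sum());v=np.array([*mu,th])
    print(n,v.round(3),np.linalg.norm(q-tgt,axis=1).round(1));print(q.round(0).tolist())
s=env.state();print(s['t'],s['eef_pos'],s['tcp_rot'])
```

```text
top [ 5.74093e+02  1.62260e+01 -1.34000e-01] [0.2 0.1 0.3 0.1 0.1 0.3 0.1 0.2]
[[548.0, 156.0], [637.0, 144.0], [536.0, 67.0], [625.0, 55.0], [523.0, -22.0], [613.0, -34.0], [511.0, -112.0], [601.0, -124.0]]
scene [ 5.72342e+02  1.80660e+01 -1.37000e-01] [0.3 0.8 0.4 0.2 0.4 0.4 0.1 0.5]
[[546.0, 158.0], [635.0, 146.0], [534.0, 69.0], [623.0, 56.0], [522.0, -20.0], [611.0, -33.0], [509.0, -110.0], [598.0, -122.0]]
0.8 [184.53352388 597.12330537 404.77586412] [3.14147796e+00 7.41617182e-06 2.84182132e+00]
```

Call:
move_arm([
  [[0.67,-0.815,0],0.114,-1],
  [[0.67,-0.815,0],0.114,-1],
  [[0.67,-0.815,0],0.114,-1],
  [[0.67,-0.815,0],0.114,-1],
  [[0.67,-0.815,0],0.114,-1],
  [[0.67,-0.815,0],0.114,-1],
  [[0.67,-0.815,0],0.114,-1],
  [[0.67,-0.815,0],0.114,-1],
  [[0.67,-0.815,0],0.114,-1],
  [[0.67,-0.815,0],0.114,-1],
  [[0.67,-0.815,0],0.114,-1],
  [[0.67,-0.815,0],0.114,-1],
  [[0.67,-0.815,0],0.114,-1],
  [[0.67,-0.815,0],0.114,-1],
  [[0.67,-0.815,0],0.114,-1],
  [[0.67,-0.815,0],0.114,-1],
  [[0.67,-0.815,0],0.114,-1],
  [[0.67,-0.815,0],0.114,-1],
])

```text
t: 2.3
eef_pos: [547.2, 155.6, 404.9]
tcp_rot: [3.141, 0.0, 3.006]
ft_force: [0.8, 1.2, 0.7]
opening: 0.0
grip_force: 0.0
```

Call:
move_arm([
  [[0,0.05,-0.8],0,-1],
  [[0,0,-0.8],0,-1],
  [[0,0,-0.8],0,-1],
  [[0,0,-0.8],0,-1],
  [[0,0,-0.5],0,-1],
  [[0,0,-0.2],0,-1],
  [[0,0,-0.1],0,-1],
  [[0,0,0],0,-1],
  [[0,0,0],0,-1],
])

```text
t: 3.05
eef_pos: [546.6, 158.6, 285.7]
tcp_rot: [3.141, 0.001, 3.006]
ft_force: [-0.6, -0.9, 0.8]
opening: 0.003
grip_force: 0.0
```

Call:
move_arm([
  [[0,0,-0.2],0,-1],
  [[0,0,-0.08],0,-1],
  [[0,0,-0.03],0,-1],
  [[0,0,-0.03],0,-1],
  [[0,0,0],0,-1],
])

```text
t: 3.47
eef_pos: [546.3, 158.5, 275.1]
tcp_rot: [3.141, 0.0, 3.006]
ft_force: [-2.5, -0.5, 4.8]
opening: 0.008
grip_force: 2.7
```

Call:
move_arm([
  [[0,0,-0.025],0,-1],
  [[0,0,-0.025],0,-1],
  [[0,0,0],0,-1],
])

```text
t: 3.72
eef_pos: [546.2, 158.5, 274.2]
tcp_rot: [3.141, 0.001, 3.006]
ft_force: [-4.7, 0.0, 12.2]
opening: 0.003
grip_force: 6.1
```

Cover 1 is firm, so I'll back off and go to cover 2, more gently.

Call:
move_arm([
  [[0,0,0.2],0,-1],
  [[0,0,0.2],0,-1],
  [[-0.1,-0.75,0],0,-1],
  [[-0.1,-0.75,0],0,-1],
  [[-0.1,-0.75,0],0,-1],
  [[-0.1,-0.75,0],0,-1],
  [[0,0,-0.2],0,-1],
  [[0,0,-0.07],0,-1],
  [[0,0,0],0,-1],
  [[0,0,0],0,-1],
])

```text
t: 4.55
eef_pos: [534.5, 69.3, 276.9]
tcp_rot: [3.141, -0.0, 3.007]
ft_force: [0.5, -0.4, -0.1]
opening: 0.003
grip_force: 0.0
```

Call:
move_arm([
  [[0,0,-0.03],0,-1],
  [[0,0,-0.025],0,-1],
  [[0,0,0],0,-1],
])

```text
t: 4.8
eef_pos: [534.4, 69.1, 275.3]
tcp_rot: [3.141, 0.0, 3.007]
ft_force: [-0.1, -0.4, -0.6]
opening: 0.005
grip_force: 0.0
```

Call:
move_arm([
  [[0,0,-0.025],0,-1],
  [[0,0,0],0,-1],
])

```text
t: 4.97
eef_pos: [534.4, 68.8, 274.6]
tcp_rot: [3.141, 0.0, 3.006]
ft_force: [-1.5, 1.1, 2.7]
opening: -0.0
grip_force: 0.8
```

Call:
move_arm([
  [[0,0,-0.02],0,-1],
  [[0,0,0],0,-1],
])

```text
t: 5.13
eef_pos: [534.4, 68.6, 274.0]
tcp_rot: [3.141, 0.0, 3.006]
ft_force: [0.0, 1.5, 2.6]
opening: 0.008
grip_force: 1.2
```

Call:
move_arm([
  [[0,0,-0.03],0,-1],
  [[0,0,0],0,-1],
])

```text
t: 5.3
eef_pos: [534.4, 68.5, 273.0]
tcp_rot: [3.141, 0.0, 3.006]
ft_force: [0.5, 1.2, 2.2]
opening: 0.005
grip_force: 1.2
```

Call:
move_arm([
  [[0,0,-0.06],0,-1],
  [[0,0,-0.06],0,-1],
  [[0,0,0],0,-1],
])

```text
t: 5.55
eef_pos: [534.4, 68.5, 269.1]
tcp_rot: [3.142, 0.0, 3.006]
ft_force: [0.8, 1.2, 2.0]
opening: 0.005
grip_force: 0.8
```

Cover 2 sank 6 mm at a steady 2 N, so it is the one that rocks. I'll push it down inside the well.

Call:
move_arm([
  [[0,0,-0.15],0,-1],
  [[0,0,-0.15],0,-1],
  [[0,0,-0.15],0,-1],
  [[0,0,-0.15],0,-1],
  [[0,0,-0.15],0,-1],
  [[0,0,0],0,-1],
])

```text
t: 6.05
eef_pos: [534.1, 68.5, 245.8]
tcp_rot: [-3.141, -0.002, 3.006]
ft_force: [0.2, -0.3, -0.4]
opening: 0.003
grip_force: 0.1
```

Call:
move_arm([
  [[0.06,-0.01,-0.12],0,-1],
  [[0.06,-0.01,-0.12],0,-1],
  [[0.1,-0.014,-0.08],0,-1],
  [[0.1,-0.014,-0.08],0,-1],
  [[0,0,0],0,-1],
])

```text
t: 6.47
eef_pos: [544.4, 67.0, 234.4]
tcp_rot: [3.142, -0.0, 3.006]
ft_force: [-0.6, 0.1, -0.6]
opening: 0.003
grip_force: 0.2
```

Run:
```python
from h import *
a=[]
for n,(x,y) in (('top',(130,90)),('scene',(160,120))):
    p=read_camera(n);a.append(cv2.resize(p['image'][y:y+150,x:x+220],None,fx=1.8,fy=1.8,interpolation=2))
cv2.imwrite('pics/c1.png',np.hstack(a)[...,::-1])
```

```text
(no output)
```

View pics/c1.png

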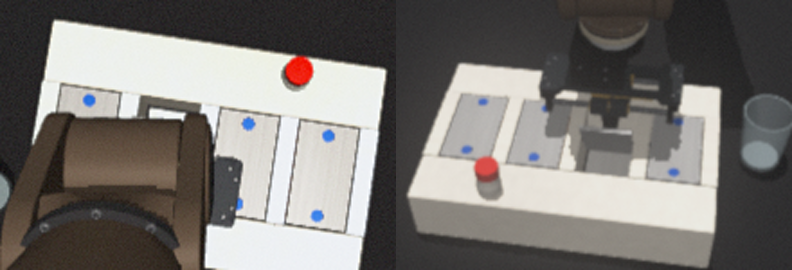

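The scene crop shows cover 2 standing open beside the fingers, with its raised edge at about crop (582..632, 128..137). Now I'll estimate its angle.

Run:
```python
from h import *
p=read_camera('scene');a=-.1355;C,S=np.cos(a),np.sin(a);R=np.array([[C,-S],[S,C]])
for th in (50,55,60,65,70,75,80):
    t=np.radians(th);P=[]
    for y in (78,12):
      for n in (3,-3):
        q=R@[58*np.cos(t)-n*np.sin(t),y]+[573.2,17.2];P.append([*q,82+58*np.sin(t)+n*np.cos(t)])
    K=np.array([[p['fx'],0,p['cx']],[0,p['fy'],p['cy']],[0,0,1]])
    u=cv2.projectPoints(np.array(P),np.array(p['rvec'],float),np.array(p['tvec'],float),K,None)[0][:,0]
    print(th,(u).round(0).tolist(), ((u-[160,120])*1.8+[396,0]).round(0).tolist())
cv2.imwrite('pics/c2.png',cv2.resize(p['image'][160:225,240:325],None,fx=8,fy=8,interpolation=0)[...,::-1])
```

```text
50 [[289.0, 197.0], [289.0, 199.0], [260.0, 194.0], [260.0, 196.0]] [[629.0, 138.0], [629.0, 143.0], [577.0, 133.0], [576.0, 138.0]]
55 [[290.0, 195.0], [289.0, 197.0], [261.0, 192.0], [260.0, 194.0]] [[629.0, 134.0], [629.0, 139.0], [577.0, 129.0], [576.0, 134.0]]
60 [[290.0, 192.0], [290.0, 195.0], [261.0, 189.0], [260.0, 192.0]] [[630.0, 130.0], [629.0, 135.0], [577.0, 125.0], [577.0, 130.0]]
65 [[290.0, 190.0], [290.0, 193.0], [261.0, 187.0], [261.0, 190.0]] [[630.0, 126.0], [630.0, 131.0], [578.0, 121.0], [577.0, 126.0]]
70 [[290.0, 188.0], [290.0, 191.0], [261.0, 185.0], [261.0, 188.0]] [[631.0, 123.0], [630.0, 127.0], [579.0, 117.0], [578.0, 122.0]]
75 [[291.0, 186.0], [290.0, 189.0], [262.0, 183.0], [261.0, 186.0]] [[631.0, 119.0], [631.0, 123.0], [579.0, 114.0], [578.0, 118.0]]
80 [[291.0, 184.0], [291.0, 187.0], [262.0, 182.0], [262.0, 184.0]] [[632.0, 116.0], [631.0, 120.0], [580.0, 111.0], [579.0, 115.0]]
```

View pics/c2.png

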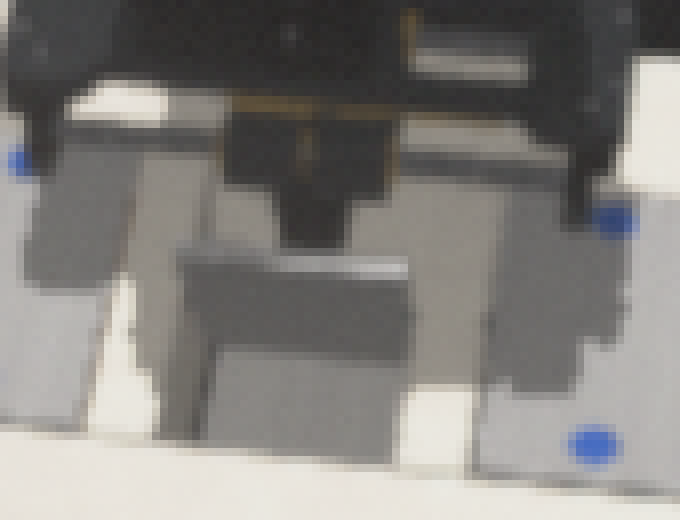

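The raised edge runs from (262,190) to (291,193), which is about 60°. I'll push a bit further for margin.

Call:
move_arm([
  [[0.1,-0.014,-0.06],0,-1],
  [[0.1,-0.014,-0.05],0,-1],
  [[0,0,0],0,-1],
])

```text
t: 6.87
eef_pos: [550.3, 66.2, 231.4]
tcp_rot: [3.141, -0.0, 3.006]
ft_force: [-1.4, 0.8, 0.1]
opening: 0.005
grip_force: 0.4
```

Run:
```python
from h import *
p=read_camera('scene')
cv2.imwrite('pics/c3.png',cv2.resize(p['image'][160:225,240:325],None,fx=8,fy=8,interpolation=0)[...,::-1])
```

```text
(no output)
```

View pics/c3.png

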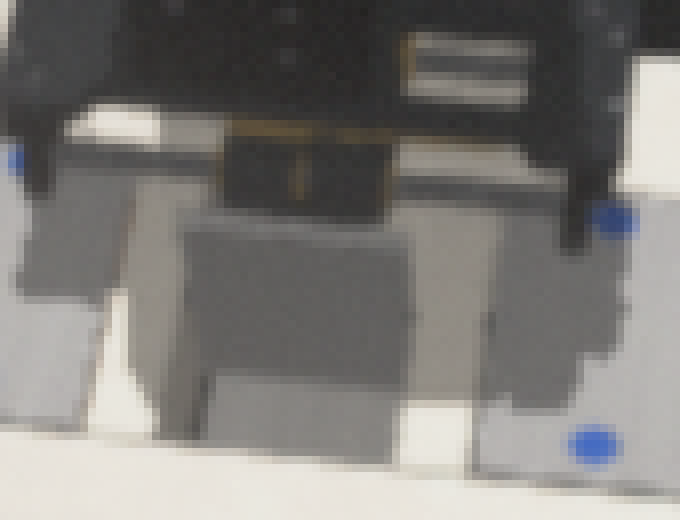

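The edge is now at (262,186) to (291,188), about 70°. I'll back away from the plate, then go up.

Call:
move_arm([
  [[-0.15,0.02,0],0,-1],
  [[-0.2,0.027,0],0,-1],
  [[0,0,0.2],0,-1],
  [[0,0,0.6],0,-1],
  [[0,0,0.8],0,-1],
  [[0,0,0.8],0,-1],
  [[0,0,0.8],0,-1],
  [[0,0,0.8],0,-1],
  [[0,0,0.8],0,-1],
  [[-0.8,0,0.4],0,-1],
  [[-0.8,0,0],0,-1],
  [[-0.8,0,0],0,-1],
  [[-0.8,0,0],0,-1],
  [[0,0,0],0,-1],
  [[0,0,0],0,-1],
])

```text
t: 8.17
eef_pos: [442.8, 67.7, 388.6]
tcp_rot: [3.141, 0.001, 3.006]
ft_force: [0.8, 0.3, 1.2]
opening: 0.008
grip_force: 0.0
```

Run:
```python
from h import *
p=read_camera('scene')
cv2.imwrite('pics/c4.png',cv2.resize(p['image'][140:270,100:400],None,fx=2.6,fy=2.6,interpolation=0)[...,::-1])
```

```text
(no output)
```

View pics/c4.png

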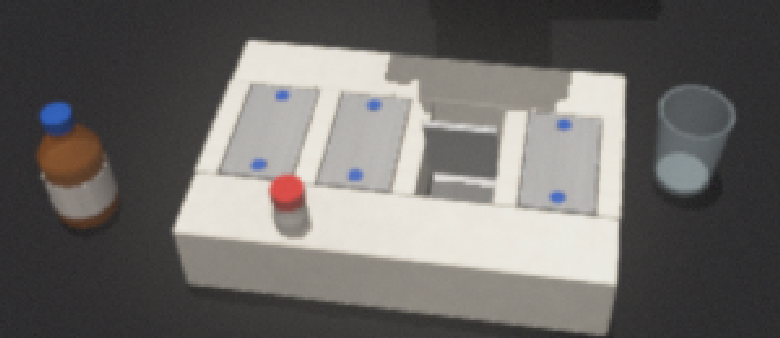

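The cover stands open on its own. Its edge is at crop (422..497, 122..132), about 68°. Everything else is in place and the hand is clear.

```bash
python3 -c "
from h import *
print(env.job_done())"
```

```text
the job is handed in; nothing more can be done
None
```

Cover 2 is the one that rocks. It now stands open at about 68–70° by the camera, with the hand clear and the beaker, bottle and jar where they stood. My press on cover 1 (firm) reached about 12 N, above its 8 N firm limit, before I backed off. Covers 3 and 4 weren't pressed, and the job is handed in.

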